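# Set out a dental case on the bench mat

### The arm

A 7-joint arm with a two-finger parallel gripper is mounted at the origin on the work surface. World frame = base frame: x ahead of the robot, y to its left, z up, the work surface at z = 0. Lengths are in m, angles in rad, forces in N, time in s.
With the tool pointing down it reaches from about 0.4 to 0.85 m from the base axis. Payload 10.4 kg.
Tool frame: the origin (TCP) lies on the centre line of the jaws, within the pads' length; the fingertips stand 11 mm ahead of it and the grasp point (between the pads) lies 8 mm behind it (tip_reach is the distance from the TCP to the fingertips, in m); z points along the fingers, y is the line along which they close (so a half turn about z gives the same grasp; the last joint's range is limited). The gripper opens to 85 mm and grips with 20 to 120 N. Pads are 22 mm wide; open, the fingers measure 114 mm over their backs; the gripper's body (76 mm by 85 mm) begins 54 mm behind the grasp point. The pads swing forward as they close: fully open they stand 13 mm farther back than shut.
Start: joints at [-1.31, 0.332, -0.065, 1.46, 0.022, 1.35, -0.088], TCP at [0.175, 0.6, 0.242] pointing down, gripper open.
Joint ranges: [-2.6, 2.6], [-0.5, 2.12], [-1.47, 1.34], [0.16, 2.42], [-1.27, 4.41], [0.06, 2.06], [-2.6, 2.6]. Speed limits (rad/s): [2.22, 2.22, 2.79, 2.79, 3.14, 3.14, 3.14].

### API

Orientations are given as a unit quaternion [x, y, z, w].
In Python, from workcell import get_obs, camera, hand_in, tip_reach gives the robot as it stands. The module is installed in compiled form; this text tells all that it offers.
- The arm moves only by the tool move_arm, never from a script. Its argument "plan" is a list of rows, each an object with "delta_pos": the shift along the tool's x, y, z in shares of 50 cm (1.0 is 50 cm), a list of three; "turn": the turn, a rotation vector about the tool's x, y, z in normalised numbers (1 is 90 degrees), a list of three; "fingers": the closure, from 0 (fully open) to 1 (shut). A call has 1 to 12 rows; each row is the pose to reach, as a shift and turn from the pose commanded when the call began, along the tool's axes at that moment; what a row does not reach only later rows make up. A row lasts 1/8 s, in which the tool goes at most 62.5 mm and 10.7 degrees, less where a joint would pass 70% of its speed; a pose out of reach is approached as far as the arm can. No shift or turn number may pass 1 either way. A call with a gripper value outside its range is refused whole. The fingers move at their own pace and stop on an object; "force" is the grip in N (left out, the last holds). Time passes only in rows, so rows that repeat a pose let the fingers close. It gives the time, the measured TCP pose, the force, the opening and the grip force at its end, in the units of the state.
- get_obs(): the state, without advancing time (a new reading comes with each control period).
- camera(name): name is "side" or "top" or "wrist"; returns a dict with "color" (384x512x3 uint8, red, green, blue), "range_z" (384x512 float32, m along the optical axis (not along the pixel's ray), 0 where there is no reading), "fx", "fy", "cx", "cy" (pixels), "k1" (the pictures are not rectified: a ray, as slopes to the right and down, at radius r is drawn at 1 + k1 r^2 times it, then the intrinsics apply), "R" (3x3) and "t" (3): a world point X has camera coordinates R X + t; the wrist camera has in their place "tool_from_camera" (4x4, takes a point from camera to tool coordinates, whose origin is the TCP and whose axes are the flange's). Camera axes: x right, y down, z forward; pixel columns grow to the right and rows downward; lengths in m; the calibration is good to about 2 mm. A picture is of the moment at which its call begins: read the wrist's pose just before it.
- hand_in(): hands the job in; it is judged then, once.
The state is a dict: "clock": time; "joint_pos": joint angles; "joint_velocities": joint speeds; "tau": joint torques, N m; "position": TCP position; "ee_rot": TCP orientation; "ft_force": force on the tool from outside, world axes, zero at the start; "torque": the same for the moment, N m; "grip_width": opening from 0.0 (shut) to 1.0 (fully open); "grasp_force": force on a finger pad.
Only numpy, scipy, OpenCV 4.12 (cv2) and the standard library are available. Lean on these libraries where they do the work, as an engineer would, in place of code of your own. Each camera call takes 0.05 s, during which the arm holds its last target. There are 200 camera calls.

### The job

Set out this dental case on the grey bench mat: put the yellow lower cast, teeth up, centred on the round steel mounting plate with its curved front towards the plate's orange pointer, then set the cream upper cast teeth-down squarely on top of it, fronts together, so the two arches meet. Stand the wax tin (red wax) midway between the middle of the mounting plate and the middle of the grey wax heater, and stand the green-capped jar straight behind that tin, on the far side of the mat from the robot, in the middle of the blue band's width. Leave the amber bottle, the yellow bowl and the wax knife where they are.

Things in the scene. Friction and masses are not known exactly. Their poses are not given: they have to be found in the camera images.
- lower_cast: Lower dental cast, loose, teeth up, about 110 g: yellow D-shaped base 56 x 56 mm, 18 mm thick, with a horseshoe of cream teeth on top, flat tops at 28 mm. Origin: underside, middle of the straight heel edge. x points from curved front (x = -56 mm) to heel (x = 0); sides y = +-28 mm are flat from x = 0 to -28 mm (grip there). z up. Its front starts towards the robot within 0.6 rad.
- upper_cast: Upper dental cast, loose, about 110 g, lying teeth down: from above a cream D-shaped base 56 x 56 mm with a bright steel disc. Teeth (flat) z = 0 to 10 mm, base z = 10 to 28 mm. Origin: plane of the teeth tips, below the middle of the straight heel edge; axes, flat sides and start yaw as the lower cast. Stacked, its origin is 28 mm above the lower cast's.
- wax_tin: Wax tin, loose, about 90 g: bright round metal tin 50 mm across, 24 mm high, red wax on top. Origin: centre of the underside, z up.
- jar: Jar, loose, about 100 g: white round jar 46 mm across with a green cap 48 mm across; 58 mm high in all, the cap from 42 mm up. Origin: centre of the underside, z up.
- plate: Mounting plate, fixed on the mat, left or right: dark steel disc 90 mm across, 8 mm thick, with an orange pointer block at its front, as high as the disc, sticking out 18 mm. Origin: centre of the underside (on the mat); x points from pointer to rear, z up. With the lower cast home on it, the cast's origin is at x = +28 mm, y = 0, z = 8 mm and its x axis is along the plate's.
- heater: Wax heater, fixed on the mat: grey box 70 x 70 mm, 34 mm high, with a round steel pot 56 mm across up to 42 mm and a black knob on its robot side. Origin: centre of the underside. It is on the other side of the mat from the mounting plate, 220 mm from it, centre to centre.
- mat: Bench mat, fixed: grey, 250 mm deep (x) by 350 mm wide (y), 3 mm thick, with a blue band 60 mm wide along its far edge. Origin: centre of the underside; x points away from the robot (within 0.2 rad), z up. The band's middle line lies at x = +90 mm; the plate and the heater stand at x = -30 mm, y = +110 and -110 mm (either way round).
- amber_bottle: Bystander, leave alone: amber bottle 52 mm across, 110 mm high, loose, beyond the mat. Origin: centre of the underside.
- bowl: Bystander, leave alone: yellow mixing bowl 100 mm across, 50 mm high, loose, beyond the mat. Origin: centre of the underside.
- wax_knife: Bystander, leave alone: wax knife with a dark wooden handle, 165 mm long along its y axis, 10 mm high, loose, lying beyond the mat. Origin: underside, 30 mm from the middle of the 90 mm handle towards the blade.
There are look-alikes about, which are no part of the job. Several things look just like the jar: the one meant starts nearest to the robot's base. What is shaped like the upper_cast but pink or purple is not meant.

How it is judged:
At the end, for the whole second after the job is handed in: Lower cast on the plate: 12 mm each way, 0.22 rad, front to pointer. Upper on it, teeth meeting: heels within 10 mm, 0.2 rad. Tin on the mat within 15 mm each way (mat axes) of midway plate-heater. Jar within 18 mm of the band's middle line, 20 mm sideways of behind midway. All upright, at rest (x of lower_cast in the frame of plate between 0.016 and 0.04 m and y of lower_cast in the frame of plate between -0.012 and 0.012 m and z of lower_cast in the frame of plate between 0.004 and 0.012 m and angle between the x axis of lower_cast and the x axis of plate, either way round below 0.22 rad and horizontal distance between upper_cast and lower_cast below 0.01 m and angle between the x axis of upper_cast and the x axis of lower_cast, either way round below 0.2 rad and z of upper_cast in the frame of lower_cast between 0.024 and 0.032 m and x of wax_tin in the frame of mat between -0.045 and -0.015 m and y of wax_tin in the frame of mat between -0.015 and 0.015 m and z of wax_tin in the frame of mat between -0.001 and 0.007 m and x of jar in the frame of mat between 0.072 and 0.108 m and y of jar in the frame of mat between -0.02 and 0.02 m and z of jar in the frame of mat between -0.001 and 0.007 m and angle between each of lower_cast, upper_cast, wax_tin, jar's own z axis and vertical below 0.12 rad and linear speed of each of lower_cast, upper_cast, wax_tin, jar below 0.02 m/s); the robot touches nothing.
It fails at once if a bystander (amber bottle, bowl or wax knife) is shifted by more than 20 mm (distance of any of amber_bottle, bowl, wax_knife from where it was at the start of the episode above 0.02 m).
It also fails if it takes over 102 s, if anything falls off the work surface, if the arm or the gripper's body presses on something with over 40 N, if the wrist force passes 120 N, or if a joint passes its speed limit or range.

## Working session

There is one attempt and no reset: what is moved stays moved. The work goes in short steps, Python scripts to look and compute and a tool call to move; the robot and the scene stay as the last step left them, time stands still between calls to the robot, and variables do not carry over. Pictures are saved under pics/ and viewed, at most 14 in all, crops included, and the job is handed in when it is done.

Besides the shell and the picture viewer there is one more tool, called after "Emit:" as name(argument=value, ...) on one line, values as JSON. move_arm: Moves the arm, as the interface text tells. Its arguments: {"type":"object","properties":{"plan":{"type":"array","items":{"type":"object","properties":{"delta_pos":{"type":"array","items":{"type":"number"}},"turn":{"type":"array","items":{"type":"number"}},"fingers":{"type":"number"}}}},"force":{"type":"number"}},"required":["plan"]}

```bash
mkdir -p pics
cat > h.py <<'E'
import numpy as np, cv2
from workcell import get_obs, camera, hand_in, tip_reach
from scipy.spatial.transform import Rotation as Rn
def snap(n,save=None):
    o=get_obs(); c=camera(n)
    if n=='wrist':
        T=np.eye(4);T[:3,:3]=Rn.from_quat(o['ee_rot']).as_matrix();T[:3,3]=o['position']
        W=T@c['tool_from_camera']; c['R']=W[:3,:3].T; c['t']=-c['R']@W[:3,3]
    if save: cv2.imwrite('pics/%s.png'%save,c['color'][:,:,::-1])
    return c
def rays(c,uv):
    uv=np.atleast_2d(uv).astype(float)
    d=(uv-[c['cx'],c['cy']])/[c['fx'],c['fy']]; s=d.copy()
    for _ in range(20): s=d/(1+c['k1']*(s**2).sum(1,keepdims=True))
    return s
def onplane(c,uv,z):
    s=rays(c,uv); d=np.c_[s,np.ones(len(s))]@c['R']; o=-c['R'].T@c['t']
    return o+d*((z-o[2])/d[:,2])[:,None]
def cloud(c):
    h,w=c['range_z'].shape; v,u=np.mgrid[:h,:w]
    s=rays(c,np.c_[u.ravel(),v.ravel()]); z=c['range_z'].ravel()[:,None]
    return ((np.c_[s,np.ones(len(s))]*z-c['t'])@c['R']).reshape(h,w,3)
E
python3 - <<'E'
from h import *
np.set_printoptions(precision=4,suppress=True)
o=get_obs();print({k:np.round(v,3) for k,v in o.items()},tip_reach)
for n in('top','side','wrist'):
    c=snap(n,n+'0');print(n,c['fx'],c['k1'],-c['R'].T@c['t'],c['R'][2],(c['range_z']>0).mean())
E
```

```text
{'clock': np.float64(0.0), 'joint_pos': array([-1.31 ,  0.333, -0.065,  1.461,  0.022,  1.35 , -0.089]), 'joint_velocities': array([ 0.001,  0.001,  0.   ,  0.   ,  0.001, -0.003,  0.   ]), 'tau': array([ -0.001, -62.545,   0.049, -39.162,   0.016,   0.01 ,  -0.   ]), 'position': array([0.175, 0.6  , 0.242]), 'ee_rot': array([ 0.141,  0.99 , -0.001, -0.   ]), 'ft_force': array([-1.251,  0.652,  0.706]), 'torque': array([-0.052,  0.007, -0.027]), 'grasp_force': np.float64(0.0), 'grip_width': np.float64(1.0)} 0.011
top 354.0877683994545 0.026312415534865664 [ 0.5164 -0.0388  1.0047] [ 0.071   0.0274 -0.9971] 0.9960479736328125
side 416.7321645261003 -0.13871706038940987 [ 0.5187 -0.7652  0.9596] [ 0.0471  0.6338 -0.7721] 0.9959309895833334
wrist 303.88548114542573 -0.03698751207418687 [0.1099 0.6187 0.3734] [ 0.2559 -0.0766 -0.9637] 0.9960276285807291
```

View pics/top0.png

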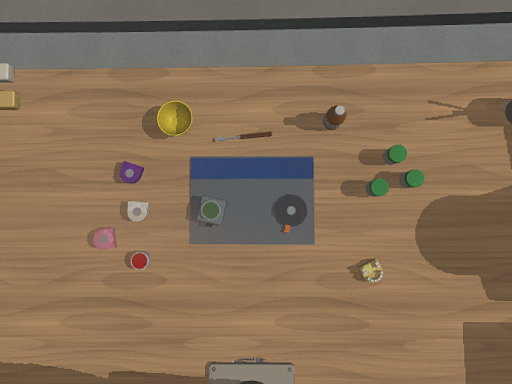

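View pics/side0.png

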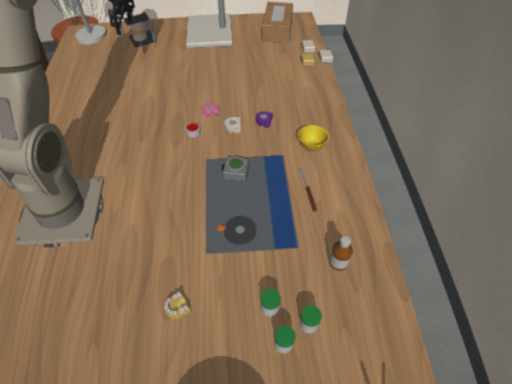

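Top view: look-alike lists. Jar candidates are the green caps at (379,188), (397,154) and (415,178). The one nearest the base at (250,375) is (379,188). D-casts lie at (137,211) cream, (104,239) pink and (131,173) purple, so I want the cream one. The wax tin is at (139,261), the lower cast at (372,271), the plate at (291,210) with its pointer at (287,229), and the heater at (211,210). The side view agrees: jar (270,300), cream cast (233,125), tin (193,130), lower cast (177,305).

Run:
```python
from h import *
np.set_printoptions(precision=4,suppress=True)
cams={n:snap(n) for n in('top','side')}
def mask(c,name,box):
    h=cv2.cvtColor(c['color'],cv2.COLOR_RGB2HSV).astype(int);H,S,V=h[...,0],h[...,1],h[...,2]
    m={'green':(H>45)&(H<90)&(S>120),'red':((H<6)|(H>172))&(S>150)&(V>90),'cream':(S<60)&(V>130),
       'orange':(H>5)&(H<18)&(S>180)&(V>150),'band':(H>105)&(H<125)&(S>130)}[name].astype(np.uint8)
    b=np.zeros_like(m);x,y,r=box;b[max(0,y-r):y+r,max(0,x-r):x+r]=1
    m=m*b;n,l,s,ce=cv2.connectedComponentsWithStats(m)
    if n<2: return m,None
    i=1+s[1:,4].argmax();return l==i,ce[i]
def tri(a,b):
    A=[];B=[]
    for n,uv in(('top',a),('side',b)):
        c=cams[n];s=rays(c,uv)[0];d=c['R'].T@np.r_[s,1];d/=np.linalg.norm(d);P=np.eye(3)-np.outer(d,d)
        A.append(P);B.append(P@(-c['R'].T@c['t']))
    X,res,_,_=np.linalg.lstsq(np.vstack(A),np.hstack(B),rcond=None);return X,res**.5
cl={n:cloud(cams[n]) for n in cams}
for nm,col,bt,bs in[('jar','green',(379,188,12),(270,300,16)),('jar2','green',(397,154,12),(311,315,14)),('jar3','green',(415,178,12),(285,336,14)),('tin','red',(139,261,14),(193,130,12)),('cream','cream',(137,211,14),(233,125,12)),('ptr','orange',(287,229,8),(221,228,8)),('band','band',(250,168,100),(280,200,100))]:
    mt,a=mask(cams['top'],col,bt);ms,b=mask(cams['side'],col,bs)
    if a is None or b is None: print(nm,a,b);continue
    print(nm,a,b,'tri',*tri(a,b),'topcloud med',np.median(cl['top'][mt],0),'n',mt.sum(),'side',np.median(cl['side'][ms],0))
# height mask shapes
c=cl['top']
print('table z',np.median(c[280:340,150:350,2]))
for nm,(x,y,r),zlo,zhi in[('lower',(372,271,16),.012,.05),('upper',(137,211,14),.015,.05),('plate',(291,210,20),.0085,.02),('heater',(211,210,20),.02,.06),('tin',(139,261,14),.012,.05),('jar',(379,188,15),.05,.08),('mat',(251,200,75),.0017,.02)]:
    s=c[y-r:y+r,x-r:x+r].reshape(-1,3);q=s[(s[:,2]>zlo)&(s[:,2]<zhi)]
    re=cv2.minAreaRect((q[:,:2]*1000).astype(np.float32));print(nm,len(q),'mean',q.mean(0),'p95z',np.percentile(q[:,2],[5,50,95]),'rect',np.round(re[0],1),np.round(re[1],1),round(re[2],1))
I=cams['top']['color'][:,:,::-1]
cr=lambda x,y,r=24:cv2.resize(I[y-r:y+r,x-r:x+r],(380,280),interpolation=cv2.INTER_CUBIC)
cv2.imwrite('pics/crop1.png',np.vstack([np.hstack([cr(137,211),cr(372,271)]),np.hstack([cr(291,212),cr(211,210)])]))
```

```text
jar [379.3409 186.5114] [270.2218 298.7254] tri [ 0.5904 -0.3442  0.0538] [0.0006] topcloud med [ 0.5903 -0.3419  0.0588] n 176 side [ 0.5896 -0.346   0.0585]
jar2 [397.7349 153.241 ] [310.8054 315.5705] tri [ 0.6789 -0.3945  0.055 ] [0.0007] topcloud med [ 0.6793 -0.393   0.0589] n 166 side [ 0.6779 -0.3962  0.0585]
jar3 [414.7636 177.8242] [284.3926 335.9172] tri [ 0.6128 -0.4371  0.0542] [0.0006] topcloud med [ 0.6125 -0.4345  0.059 ] n 165 side [ 0.6119 -0.4391  0.0585]
tin [139.0621 260.4463] [192.0645 126.5968] tri [0.3936 0.3066 0.0271] [0.0001] topcloud med [0.3942 0.3075 0.0244] n 177 side [0.3931 0.3085 0.026 ]
cream [137.4335 210.0462] [233.0691 124.5207] tri [0.5319 0.318  0.0161] [0.0001] topcloud med [0.532  0.3141 0.0281] n 346 side [0.5327 0.3041 0.0285]
ptr [286.7407 228.5185] [220.75   227.5417] tri [ 0.4784 -0.1002  0.009 ] [0.0001] topcloud med [ 0.48   -0.1007  0.0119] n 27 side [ 0.4791 -0.1007  0.0116]
band [255.2314 169.0509] [279.1799 203.0138] tri [ 0.6505 -0.0125 -0.0096] [0.0026] topcloud med [ 0.6451 -0.0123  0.0038] n 1573 side [ 0.6503 -0.0256  0.0038]
table z 0.00024774144469526103
lower 389 mean [ 0.3631 -0.3269  0.0216] p95z [0.0161 0.0199 0.0297] rect [ 360.9 -329.3] [54.5 55.7] 26.9
upper 375 mean [0.5321 0.3139 0.0278] p95z [0.024  0.0281 0.031 ] rect [530.6 315.3] [56.8 52.7] 89.4
plate 806 mean [ 0.5297 -0.1106  0.0117] p95z [0.0092 0.0117 0.0146] rect [ 533.4 -115. ] [87.9 98.2] 32.2
heater 681 mean [0.5302 0.1074 0.0406] p95z [0.0309 0.0398 0.0478] rect [527.1 109.9] [70.1 79.7] 77.3
tin 276 mean [0.393  0.3052 0.0237] p95z [0.0174 0.0243 0.0269] rect [393.  306.4] [48.9 46.8] 86.9
jar 267 mean [ 0.5904 -0.3424  0.0585] p95z [0.0549 0.0588 0.0617] rect [ 590.5 -342.6] [45.7 45.5] 88.1
mat 11918 mean [ 0.5668 -0.0116  0.0044] p95z [0.0019 0.0037 0.0111] rect [564.2   1.9] [427.6 423.9] 89.9
```

View pics/crop1.png

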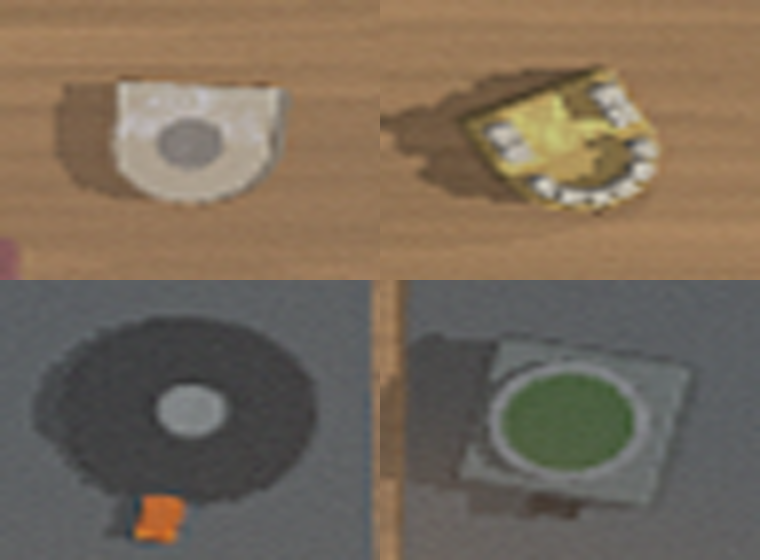

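The crop confirms the picks: the cream cast has its heel away from the robot, and the lower cast is turned about 27°. The plate's pointer is slightly left of its robot side, and the heater has a green pot. Next I refine the fixed frames and cast yaws.

```bash
cat >> h.py <<'E'
def go(pos,yaz):
    """print shift/turn in tool axes to reach TCP pos, tool y azimuth (rad, mod pi)"""
    o=get_obs();R=Rn.from_quat(o['ee_rot']).as_matrix()
    d=R.T@(np.array(pos)-o['position']); a=np.arctan2(R[1,1],R[0,1]); t=(yaz-a+np.pi/2)%np.pi-np.pi/2
    Rt=np.c_[[np.sin(yaz),-np.cos(yaz),0],[np.cos(yaz),np.sin(yaz),0],[0,0,-1]]
    if Rt[:,1]@R[:,1]<0: Rt[:,:2]*=-1
    print('go shift',np.round(d,4),'turn',np.round(Rn.from_matrix(R.T@Rt).as_rotvec(),4),'az now %.3f'%a,'pos',np.round(o['position'],4),'j7 %.2f'%o['joint_pos'][6],'t %.1f'%o['clock'])
E
python3 - <<'E'
from h import *
np.set_printoptions(precision=4,suppress=True)
def big(m):
    n,l,s,_=cv2.connectedComponentsWithStats(m.astype(np.uint8));i=1+s[1:,4].argmax();return (l==i).astype(np.uint8)
def cont(m): return max(cv2.findContours(m,cv2.RETR_EXTERNAL,cv2.CHAIN_APPROX_NONE)[0],key=len)[:,0]
for n,pc,uc,lc in(('top',(291,210),(137,211),(372,271)),('side',(240,230),(233,125),(177,305))):
    c=snap(n);h=cv2.cvtColor(c['color'],cv2.COLOR_RGB2HSV).astype(int);H,S,V=h[...,0],h[...,1],h[...,2]
    print(n,'hsv plate',h[pc[1]+3,pc[0]+9],'mat',h[200,250] if n=='top' else h[200,235])
    w=np.zeros(H.shape,bool)
    if n=='top': w[148:252,180:325]=1
    else: w[148:258,198:304]=1
    m=big(cv2.morphologyEx((w&(((H>95)&(H<130))|(S<60))).astype(np.uint8),cv2.MORPH_OPEN,np.ones((3,3))))
    m=cv2.morphologyEx(m,cv2.MORPH_CLOSE,np.ones((9,9)))
    P=onplane(c,cont(m),.003)[:,:2]*1000;re=cv2.minAreaRect(P.astype(np.float32));print('mat',re)
    b=big(w&(H>105)&(H<125)&(S>130));print('band',cv2.minAreaRect((onplane(c,cont(b),.003)[:,:2]*1000).astype(np.float32)))
    x,y=pc;w=np.zeros(H.shape,bool);w[y-22:y+22,x-22:x+22]=1
    d=big(w&(V<72));P=onplane(c,cont(d),.011)[:,:2]*1000
    print('plate V<72 circ',cv2.minEnclosingCircle(P.astype(np.float32)),cv2.fitEllipse(P.astype(np.float32)))
    s=big(w&(V>110)&(S<60)&(np.hypot(*(np.mgrid[:384,:512]-np.array([y,x])[:,None,None]))<8));print('disc centre',onplane(c,np.argwhere(s)[:,::-1],.011).mean(0),s.sum())
    for nm,(x,y) in(('upper',uc),('lower',lc)):
        w=np.zeros(H.shape,bool);w[y-17:y+17,x-17:x+17]=1
        m=big(w&((V>120)&(S<60))) if nm=='upper' else big(cv2.morphologyEx((w&(((H>20)&(H<35)&(S>60)&(V>90))|((V>140)&(S<60)))).astype(np.uint8),cv2.MORPH_CLOSE,np.ones((3,3))))
        print(nm,cv2.minAreaRect((onplane(c,cont(m),.028 if nm=='upper' else .018)[:,:2]*1000).astype(np.float32)))
go([.394,.307,.16],np.arctan2(1,0))
E
```

```text
top hsv plate [150  15  68] mat [96 13 96]
mat ((561.6815185546875, -1.27215576171875), (350.83343505859375, 247.2820587158203), 89.79279327392578)
band ((650.226806640625, -7.4730072021484375), (55.57524871826172, 333.7414245605469), 0.19956770539283752)
plate V<72 circ ((530.2648315429688, -109.6201400756836), 45.09825134277344) ((530.5089721679688, -109.90182495117188), (83.99788665771484, 88.3516845703125), 170.00758361816406)
disc centre [ 0.5305 -0.1112  0.011 ] 55
upper ((528.8920288085938, 313.30340576171875), (59.77946853637695, 54.29625701904297), 85.59082794189453)
lower ((360.99932861328125, -328.59326171875), (54.1554069519043, 54.89011764526367), 26.327774047851562)
side hsv plate [110  13  61] mat [105  17  92]
mat ((561.207763671875, -0.517486572265625), (355.29217529296875, 247.98876953125), 89.69121551513672)
band ((650.747314453125, -1.7740936279296875), (343.7714538574219, 56.3789176940918), 89.7850341796875)
plate V<72 circ ((529.5442504882812, -111.6449966430664), 47.330379486083984) ((530.8903198242188, -111.97632598876953), (84.9695053100586, 92.31673431396484
[... 238 characters left out ...]
 61.44093704223633), 26.31501007080078)Traceback (most recent call last):
  File "<stdin>", line 24, in <module>
  File "h.py", line 29, in go
    print('go shift',np.round(d,4),'turn',np.round(Rn.from_matrix(R.T@Rt).as_rotvec(),4),'az now %.3f'%a,'pos',np.round(o['position'],4),'j7 %.2f'%o['joint_pos'][6],'t %.1f'%o['clock'])
                                                   ~~~~~~~~~~~~~~^^^^^^^^
  File "scipy/spatial/transform/_rotation.pyx", line 1143, in scipy.spatial.transform._rotation.Rotation.from_matrix
ValueError: Non-positive determinant (left-handed or null coordinate frame) in rotation matrix 0: [[-0.96    0.28   -0.    ]
 [ 0.28    0.96    0.0003]
 [-0.0001 -0.0003  1.    ]].
```

```bash
sed -i 's/\[np.sin(yaz),-np.cos(yaz),0\]/[-np.sin(yaz),np.cos(yaz),0]/' h.py; python3 -c "
from h import *
go([.394,.307,.11],0)"
```

```text
go shift [-0.2923 -0.2199  0.1322] turn [-2.000e-04  2.000e-04  1.287e+00] az now 1.287 pos [0.175  0.6    0.2421] j7 -0.09 t 0.3
```

The manual's scale: shifts go in shares of 50 cm and turns go in shares of 90 degrees. Converting my numbers, -0.2923 m / 0.5 = -0.5846, -0.2199 m / 0.5 = -0.4398, 1.287 rad / 1.5708 = 0.8193.

Emit:
move_arm(plan=[{"delta_pos": [-0.08, -0.06, 0.02], "turn": [0, 0, 0.1146], "fingers": 0}, {"delta_pos": [-0.16, -0.12, 0.06], "turn": [0, 0, 0.2292], "fingers": 0}, {"delta_pos": [-0.24, -0.18, 0.1], "turn": [0, 0, 0.3438], "fingers": 0}, {"delta_pos": [-0.32, -0.24, 0.14], "turn": [0, 0, 0.4584], "fingers": 0}, {"delta_pos": [-0.4, -0.3, 0.18], "turn": [0, 0, 0.573], "fingers": 0}, {"delta_pos": [-0.48, -0.36, 0.22], "turn": [0, 0, 0.6875], "fingers": 0}, {"delta_pos": [-0.56, -0.42, 0.26], "turn": [0, 0, 0.8021], "fingers": 0}, {"delta_pos": [-0.5846, -0.4398, 0.264], "turn": [0, 0, 0.8193], "fingers": 0}, {"delta_pos": [-0.5846, -0.4398, 0.264], "turn": [0, 0, 0.8193], "fingers": 0}, {"delta_pos": [-0.5846, -0.4398, 0.264], "turn": [0, 0, 0.8193], "fingers": 0}], force=30)

```text
clock: 1.6
position: [0.3933, 0.3088, 0.1109]
ee_rot: [0.706, 0.708, 0.001, -0.0]
ft_force: [0.9, 0.1, -0.6]
grip_width: 1.0
grasp_force: 0.0
```

Run:
```python
from h import *
np.set_printoptions(precision=4,suppress=True)
c=snap('wrist','w1');s=snap('side','s1')
h=cv2.cvtColor(c['color'],cv2.COLOR_RGB2HSV).astype(int)
m=((h[...,0]<6)|(h[...,0]>172))&(h[...,1]>150);n,l,st,ce=cv2.connectedComponentsWithStats(m.astype(np.uint8));i=1+st[1:,4].argmax()
print(ce[i],st[i],onplane(c,ce[i],.024)); p=cloud(c)[l==i];print(p.mean(0),np.median(p[:,2]))
go([.394,.307,.016],0)
# fingertips in side cloud
P=cloud(s);o=get_obs()['position'];q=P[(abs(P[...,0]-o[0])<.08)&(abs(P[...,1]-o[1])<.03)&(P[...,2]>.05)&(P[...,2]<.2)]
print('min z near gripper',np.sort(q[:,2])[:8] if len(q) else None)
```

```text
[253.2026 196.8304] [ 226  170   56   54 2364] [[0.3925 0.3076 0.024 ]]
[0.3925 0.308  0.0256] 0.02475839747865371
go shift [-0.0018  0.0006  0.0948] turn [ 0.0003 -0.001   0.0033] az now 0.003 pos [0.3933 0.3087 0.1108] j7 -0.71 t 1.7
min z near gripper [0.1164 0.1176 0.1182 0.1187 0.119  0.1193 0.1201 0.1209]
```

View pics/w1.png

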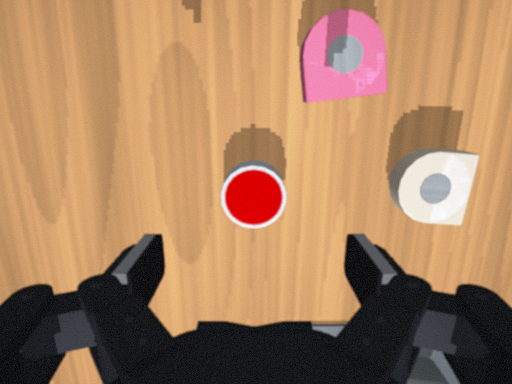

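The wrist view shows the tin at (253,197), its top at 24 mm, with the pink (345,55) and cream (435,190) casts well clear. Tin at (0.3925, 0.308).

To row units: 0.095 m / 0.5 = 0.19, 0.08 m / 0.5 = 0.16.

Emit:
move_arm(plan=[{"delta_pos": [-0.002, -0.002, 0.1], "turn": [0, 0, 0], "fingers": 0}, {"delta_pos": [-0.002, -0.002, 0.16], "turn": [0, 0, 0], "fingers": 0}, {"delta_pos": [-0.002, -0.002, 0.19], "turn": [0, 0, 0], "fingers": 0}, {"delta_pos": [-0.002, -0.002, 0.19], "turn": [0, 0, 0], "fingers": 0}, {"delta_pos": [-0.002, -0.002, 0.19], "turn": [0, 0, 0], "fingers": 1}, {"delta_pos": [-0.002, -0.002, 0.19], "turn": [0, 0, 0], "fingers": 1}, {"delta_pos": [-0.002, -0.002, 0.19], "turn": [0, 0, 0], "fingers": 1}, {"delta_pos": [-0.002, -0.002, 0.19], "turn": [0, 0, 0], "fingers": 1}, {"delta_pos": [-0.002, -0.002, 0.19], "turn": [0, 0, 0], "fingers": 1}, {"delta_pos": [-0.002, -0.002, 0.19], "turn": [0, 0, 0], "fingers": 1}], force=30)

```text
clock: 2.95
position: [0.3936, 0.3067, 0.0165]
ee_rot: [0.707, 0.707, 0.001, -0.0]
ft_force: [-1.5, -0.5, 6.4]
grip_width: 0.576
grasp_force: 30.0
```

```bash
python3 -c "
from h import *
o=get_obs();print(o['grip_width'],o['grasp_force'],o['ft_force'])
go([.5305,-.001,.12],0)"
```

```text
0.5760288093161204 30.005621016025543 [-1.48861998 -0.51522109  6.39123858]
go shift [-0.3076  0.137  -0.1038] turn [ 0.0011 -0.0017 -0.    ] az now -0.000 pos [0.3936 0.3067 0.0165] j7 -0.66 t 3.0
```

To row units: -0.3076 m / 0.5 = -0.6152, 0.137 m / 0.5 = 0.274.

Emit:
move_arm(plan=[{"delta_pos": [0, 0, -0.1], "turn": [0, 0, 0], "fingers": 1}, {"delta_pos": [-0.06, 0.028, -0.2], "turn": [0, 0, 0], "fingers": 1}, {"delta_pos": [-0.16, 0.072, -0.208], "turn": [0, 0, 0], "fingers": 1}, {"delta_pos": [-0.26, 0.116, -0.208], "turn": [0, 0, 0], "fingers": 1}, {"delta_pos": [-0.36, 0.16, -0.208], "turn": [0, 0, 0], "fingers": 1}, {"delta_pos": [-0.46, 0.204, -0.208], "turn": [0, 0, 0], "fingers": 1}, {"delta_pos": [-0.55, 0.244, -0.208], "turn": [0, 0, 0], "fingers": 1}, {"delta_pos": [-0.6152, 0.274, -0.208], "turn": [0, 0, 0], "fingers": 1}, {"delta_pos": [-0.6152, 0.274, -0.208], "turn": [0, 0, 0], "fingers": 1}, {"delta_pos": [-0.6152, 0.274, -0.208], "turn": [0, 0, 0], "fingers": 1}, {"delta_pos": [-0.6152, 0.274, -0.208], "turn": [0, 0, 0], "fingers": 1}])

```text
clock: 4.32
position: [0.5298, -0.0002, 0.1194]
ee_rot: [0.706, 0.708, 0.0, -0.0]
ft_force: [-0.8, -0.0, -0.9]
grip_width: 0.572
grasp_force: 32.4
```

Run:
```python
from h import *
np.set_printoptions(precision=4,suppress=True)
go([.5305,-.001,.021],0)
c=snap('wrist','w2');s=snap('side')
h=cv2.cvtColor(c['color'],cv2.COLOR_RGB2HSV).astype(int)
m=((h[...,0]<6)|(h[...,0]>172))&(h[...,1]>150);n,l,st,ce=cv2.connectedComponentsWithStats(m.astype(np.uint8));i=1+st[1:,4].argmax()
print('tin held',cloud(c)[l==i].mean(0))
m=(h[...,0]>5)&(h[...,0]<18)&(h[...,1]>180)&(h[...,2]>130);n,l,st,ce=cv2.connectedComponentsWithStats(m.astype(np.uint8));i=1+st[1:,4].argmax()
print('pointer',ce[i],st[i],onplane(c,ce[i],.011),cloud(c)[l==i].mean(0))
```

```text
go shift [-0.0009  0.0007  0.0984] turn [-0.     -0.0008  0.0019] az now 0.002 pos [ 0.5298 -0.0002  0.1194] j7 0.04 t 4.3
tin held [0.5295 0.0017 0.1281]
pointer [201.1132 288.4528] [195 284  13  15  53] [[ 0.4814 -0.0956  0.011 ]] [ 0.4896 -0.0696  0.0482]
```

View pics/w2.png

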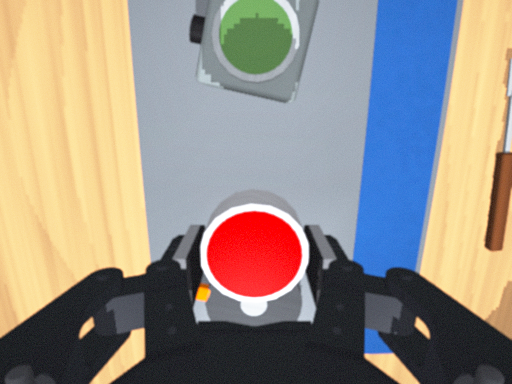

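The tin is held level at (255,253) and clear of the heater (255,35) and plate. Lower and release.

Emit:
move_arm(plan=[{"delta_pos": [-0.004, 0.002, 0.1], "turn": [0, 0, 0], "fingers": 1}, {"delta_pos": [-0.004, 0.002, 0.17], "turn": [0, 0, 0], "fingers": 1}, {"delta_pos": [-0.004, 0.002, 0.2], "turn": [0, 0, 0], "fingers": 1}, {"delta_pos": [-0.004, 0.002, 0.2], "turn": [0, 0, 0], "fingers": 1}, {"delta_pos": [-0.004, 0.002, 0.2], "turn": [0, 0, 0], "fingers": 0.1}, {"delta_pos": [-0.004, 0.002, 0.2], "turn": [0, 0, 0], "fingers": 0.1}, {"delta_pos": [-0.004, 0.002, 0.2], "turn": [0, 0, 0], "fingers": 0}, {"delta_pos": [-0.004, 0.002, 0.2], "turn": [0, 0, 0], "fingers": 0}, {"delta_pos": [-0.004, 0.002, 0.12], "turn": [0, 0, 0], "fingers": 0}, {"delta_pos": [-0.004, 0.002, 0], "turn": [0, 0, 0], "fingers": 0}, {"delta_pos": [-0.004, 0.002, 0], "turn": [0, 0, 0], "fingers": 0}])

```text
clock: 5.8
position: [0.5337, -0.0035, 0.1237]
ee_rot: [0.707, 0.707, 0.003, 0.002]
ft_force: [0.0, -0.6, -0.4]
grip_width: 0.999
grasp_force: 0.0
```

```bash
python3 -c "
from h import *
y=.46
X=np.array([np.cos(y),np.sin(y)]);ctr=np.array([.361,-.3287])
g=ctr+X*.013;print(g)
go([g[0],g[1],.13],y+np.pi/2)
c=snap('wrist');h=cv2.cvtColor(c['color'],cv2.COLOR_RGB2HSV).astype(int)
m=((h[...,0]<6)|(h[...,0]>172))&(h[...,1]>150);n,l,st,ce=cv2.connectedComponentsWithStats(m.astype(np.uint8));i=1+st[1:,4].argmax()
print('tin',cloud(c)[l==i].mean(0),onplane(c,ce[i],.027))
"
```

```text
[ 0.37264868 -0.32292867]
go shift [-0.3194 -0.1609 -0.0082] turn [ 0.0056 -0.0058  1.1104] az now -0.000 pos [ 0.5337 -0.0035  0.1237] j7 0.05 t 5.8
tin [ 0.53101375 -0.00197946  0.0283814 ] [[ 0.5310126  -0.00225278  0.027     ]]
```

Tin is placed at (0.531, -0.002), as intended. Next, the lower cast.

To row units: -0.319 m / 0.5 = -0.638, -0.05 m / 0.5 = -0.1, 1.11 rad / 1.5708 = 0.7066.

Emit:
move_arm(plan=[{"delta_pos": [-0.1, -0.05, -0.02], "turn": [0, 0, 0.1082], "fingers": 0}, {"delta_pos": [-0.2, -0.1, -0.02], "turn": [0, 0, 0.2165], "fingers": 0}, {"delta_pos": [-0.3, -0.15, -0.02], "turn": [0, 0, 0.3247], "fingers": 0}, {"delta_pos": [-0.4, -0.2, -0.02], "turn": [0, 0, 0.4329], "fingers": 0}, {"delta_pos": [-0.5, -0.25, -0.02], "turn": [0, 0, 0.5411], "fingers": 0}, {"delta_pos": [-0.6, -0.3, -0.02], "turn": [0, 0, 0.6494], "fingers": 0}, {"delta_pos": [-0.638, -0.322, -0.01], "turn": [0.0019, -0.0025, 0.7066], "fingers": 0}, {"delta_pos": [-0.638, -0.322, -0.01], "turn": [0.0019, -0.0025, 0.7066], "fingers": 0}, {"delta_pos": [-0.638, -0.322, -0.01], "turn": [0.0019, -0.0025, 0.7066], "fingers": 0}, {"delta_pos": [-0.638, -0.322, -0.01], "turn": [0.0019, -0.0025, 0.7066], "fingers": 0}])

```text
clock: 7.1
position: [0.3709, -0.3213, 0.1241]
ee_rot: [0.973, 0.23, -0.002, 0.0]
ft_force: [0.7, -0.3, -0.2]
grip_width: 1.002
grasp_force: 0.0
```

Run:
```python
from h import *
np.set_printoptions(precision=4,suppress=True)
c=snap('wrist','w3');h=cv2.cvtColor(c['color'],cv2.COLOR_RGB2HSV).astype(int)
P=cloud(c);m=(P[...,2]>.009)&(P[...,2]<.05)&(np.hypot(P[...,0]-.361,P[...,1]+.329)<.05)
n,l,st,ce=cv2.connectedComponentsWithStats(m.astype(np.uint8));i=1+st[1:,4].argmax();print(st[i],ce[i])
q=P[l==i];print('rect cloud',cv2.minAreaRect((q[:,:2]*1000).astype(np.float32)),np.percentile(q[:,2],[5,25,50,75,95]))
yl=q[(q[:,2]>.015)&(q[:,2]<.0215)];print('base top',np.median(yl[:,2]),cv2.minAreaRect((yl[:,:2]*1000).astype(np.float32)))
go([.373,-.323,.014],.46+np.pi/2)
```

```text
[ 224  168   69   68 4004] [257.8941 198.3671]
rect cloud ((360.3191833496094, -329.8550109863281), (55.01957321166992, 56.13897705078125), 25.96015167236328) [0.0169 0.018  0.0187 0.027  0.0287]
base top 0.01825401383035509 ((360.2880859375, -329.90716552734375), (54.92185974121094, 56.16263198852539), 26.245086669921875)
go shift [0.0018 0.0025 0.1102] turn [-0.0008  0.0044  0.0036] az now -1.107 pos [ 0.3708 -0.3214  0.1242] j7 -0.32 t 7.2
```

View pics/w3.png

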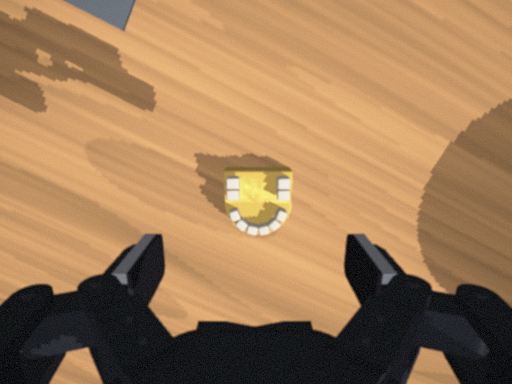

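The wrist view shows the lower cast squarely between the fingers at (258,198). Its heel is up in the picture, yaw 0.455, base top 18 mm, teeth 28 mm.

To row units: 0.108 m / 0.5 = 0.216, -0.0006 m / 0.5 = -0.0012, 0.009 rad / 1.5708 = 0.0057.

Emit:
move_arm(plan=[{"delta_pos": [-0.0012, 0.006, 0.1], "turn": [0, 0.0025, 0.0057], "fingers": 0}, {"delta_pos": [-0.0012, 0.006, 0.18], "turn": [0, 0.0025, 0.0057], "fingers": 0}, {"delta_pos": [-0.0012, 0.006, 0.216], "turn": [0, 0.0025, 0.0057], "fingers": 0}, {"delta_pos": [-0.0012, 0.006, 0.216], "turn": [0, 0.0025, 0.0057], "fingers": 0}, {"delta_pos": [-0.0012, 0.006, 0.216], "turn": [0, 0.0025, 0.0057], "fingers": 1}, {"delta_pos": [-0.0012, 0.006, 0.216], "turn": [0, 0.0025, 0.0057], "fingers": 1}, {"delta_pos": [-0.0012, 0.006, 0.216], "turn": [0, 0.0025, 0.0057], "fingers": 1}, {"delta_pos": [-0.0012, 0.006, 0.216], "turn": [0, 0.0025, 0.0057], "fingers": 1}, {"delta_pos": [-0.0012, 0.006, 0.216], "turn": [0, 0.0025, 0.0057], "fingers": 1}], force=40)

```text
clock: 8.28
position: [0.3714, -0.3261, 0.0178]
ee_rot: [0.975, 0.224, 0.001, 0.0]
ft_force: [-1.2, 1.6, 8.7]
grip_width: 0.643
grasp_force: 40.8
```

Run:
```python
from h import *
np.set_printoptions(precision=4,suppress=True)
o=get_obs();print(o['position'],o['grip_width'],o['grasp_force'],o['ft_force'])
# heel origin in grasp coordinates
yaw=.455;X=np.array([np.cos(yaw),np.sin(yaw)]);heel=np.array([.3603,-.3299])+.028*X
print('TCP ahead of heel along X',(o['position'][:2]-heel)@X)
# plate yaw from top/side pointer
for n,b in(('top',(287,229)),('side',(221,228))):
    c=snap(n);h=cv2.cvtColor(c['color'],cv2.COLOR_RGB2HSV).astype(int);w=np.zeros(h.shape[:2],bool);w[b[1]-10:b[1]+10,b[0]-10:b[0]+10]=1
    m=w&(h[...,0]>4)&(h[...,0]<20)&(h[...,1]>140)&(h[...,2]>110);p=onplane(c,np.argwhere(m)[:,::-1],.011).mean(0)
    d=np.array([.5305,-.111])-p[:2];print(n,m.sum(),p,np.hypot(*d),np.arctan2(d[1],d[0]))
py=-.2;t=np.array([.5305,-.111])+np.array([np.cos(py),np.sin(py)])*.012;print(t)
go([t[0],t[1],.12],py+np.pi/2)
```

```text
[ 0.3714 -0.3261  0.0178] 0.6428343055375503 40.787436766549945 [-1.1993  1.5666  8.7135]
TCP ahead of heel along X -0.01637059650783511
top 38 [ 0.4791 -0.1     0.011 ] 0.052558094329559754 -0.20989740084015143
side 38 [ 0.4786 -0.1017  0.011 ] 0.05268183114779958 -0.1777726688514574
[ 0.5423 -0.1134]
go shift [ 0.2467 -0.1166 -0.102 ] turn [ 0.0005 -0.0017  0.6519] az now -1.119 pos [ 0.3714 -0.3261  0.0178] j7 -0.15 t 8.4
```

To row units: 0.2467 m / 0.5 = 0.4934, -0.1166 m / 0.5 = -0.2332, 0.652 rad / 1.5708 = 0.4151.

Emit:
move_arm(plan=[{"delta_pos": [0, 0, -0.1], "turn": [0, 0, 0], "fingers": 1}, {"delta_pos": [0.04, -0.02, -0.18], "turn": [0, 0, 0.0318], "fingers": 1}, {"delta_pos": [0.13, -0.06, -0.204], "turn": [0, 0, 0.1082], "fingers": 1}, {"delta_pos": [0.22, -0.104, -0.204], "turn": [0, 0, 0.191], "fingers": 1}, {"delta_pos": [0.31, -0.146, -0.204], "turn": [0, 0, 0.2674], "fingers": 1}, {"delta_pos": [0.4, -0.188, -0.204], "turn": [0, 0, 0.3438], "fingers": 1}, {"delta_pos": [0.47, -0.222, -0.204], "turn": [0, 0, 0.4074], "fingers": 1}, {"delta_pos": [0.4934, -0.2332, -0.204], "turn": [0, 0, 0.4151], "fingers": 1}, {"delta_pos": [0.4934, -0.2332, -0.204], "turn": [0, 0, 0.4151], "fingers": 1}, {"delta_pos": [0.4934, -0.2332, -0.204], "turn": [0, 0, 0.4151], "fingers": 1}, {"delta_pos": [0.4934, -0.2332, -0.204], "turn": [0, 0, 0.4151], "fingers": 1}])

```text
clock: 9.75
position: [0.5408, -0.1143, 0.1184]
ee_rot: [0.995, -0.101, -0.0, -0.0]
ft_force: [-0.4, -0.3, -1.6]
grip_width: 0.639
grasp_force: 44.7
```

Run:
```python
from h import *
np.set_printoptions(precision=4,suppress=True)
go([.5421,-.1134,.029],-.195+np.pi/2)
c=snap('wrist','w4');P=cloud(c);o=get_obs()['position']
h=cv2.cvtColor(c['color'],cv2.COLOR_RGB2HSV).astype(int)
m=(h[...,0]>20)&(h[...,0]<35)&(h[...,1]>90)&(P[...,2]>.1)&(np.hypot(P[...,0]-o[0],P[...,1]-o[1])<.06)
q=P[m];print('cast base top',len(q),np.median(q,0),cv2.minAreaRect((q[:,:2]*1000).astype(np.float32)))
```

```text
go shift [ 0.0011 -0.0011  0.0894] turn [-0.0002  0.0007 -0.0069] az now -1.773 pos [ 0.5408 -0.1143  0.1184] j7 -1.35 t 9.8
cast base top 6499 [ 0.5394 -0.114   0.1186] ((536.0834350585938, -103.44139862060547), (74.78041076660156, 45.63536071777344), 77.92236328125)
```

View pics/w4.png

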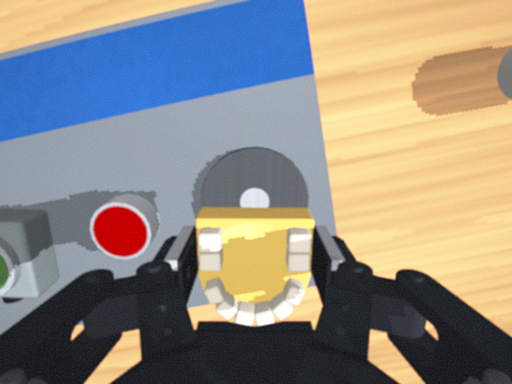

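The cast is held level with its heel edge at row 207, above the plate whose centre shows at (255,198). It is clear of the tin (120,230). Lower and release.

To row units: 0.0885 m / 0.5 = 0.177, 0.078 m / 0.5 = 0.156, -0.007 rad / 1.5708 = -0.0045.

Emit:
move_arm(plan=[{"delta_pos": [0.002, -0.002, 0.1], "turn": [0, 0, -0.0045], "fingers": 1}, {"delta_pos": [0.002, -0.002, 0.156], "turn": [0, 0, -0.0045], "fingers": 1}, {"delta_pos": [0.002, -0.002, 0.177], "turn": [0, 0, -0.0045], "fingers": 1}, {"delta_pos": [0.002, -0.002, 0.177], "turn": [0, 0, -0.0045], "fingers": 1}, {"delta_pos": [0.002, -0.002, 0.177], "turn": [0, 0, -0.0045], "fingers": 1}, {"delta_pos": [0.002, -0.002, 0.177], "turn": [0, 0, -0.0045], "fingers": 0.2}, {"delta_pos": [0.002, -0.002, 0.177], "turn": [0, 0, -0.0045], "fingers": 0.1}, {"delta_pos": [0.002, -0.002, 0.177], "turn": [0, 0, -0.0045], "fingers": 0.1}, {"delta_pos": [0.002, -0.002, 0.1], "turn": [0, 0, -0.0045], "fingers": 0.1}, {"delta_pos": [0.002, -0.002, 0], "turn": [0, 0, -0.0045], "fingers": 0}, {"delta_pos": [0.002, -0.002, -0.02], "turn": [0, 0, -0.0045], "fingers": 0}, {"delta_pos": [0.002, -0.002, -0.02], "turn": [0, 0, -0.0045], "fingers": 0}])

```text
clock: 11.3
position: [0.5429, -0.112, 0.1283]
ee_rot: [0.995, -0.096, 0.0, -0.0]
ft_force: [0.2, 0.6, -0.8]
grip_width: 1.0
grasp_force: 0.0
```

Run:
```python
from h import *
np.set_printoptions(precision=4,suppress=True)
c=snap('wrist');P=cloud(c)
h=cv2.cvtColor(c['color'],cv2.COLOR_RGB2HSV).astype(int)
d=np.hypot(P[...,0]-.53,P[...,1]+.111)
q=P[(P[...,2]>.02)&(P[...,2]<.05)&(d<.05)];print('cast',len(q),cv2.minAreaRect((q[:,:2]*1000).astype(np.float32)),np.percentile(q[:,2],[25,95]))
y=q[(q[:,2]<.033)&(q[:,2]>.026)];print(np.median(y[:,2]),cv2.minAreaRect((y[:,:2]*1000).astype(np.float32)))
m=(h[...,0]>4)&(h[...,0]<18)&(h[...,1]>160)&(h[...,2]>120)&(d<.08)&(P[...,2]<.02)
p=P[m].mean(0);print('pointer',m.sum(),p)
q=P[(d<.047)&(P[...,2]>.008)&(P[...,2]<.0145)];e=np.array([.5305,-.111])-p[:2];print('plate yaw',np.arctan2(e[1],e[0]),cv2.minEnclosingCircle((q[:,:2]*1000).astype(np.float32)))
X=np.array([.999,.03]);go([.531+.012,.3143,.13],.0+np.pi/2)
```

```text
cast 4230 ((531.1918334960938, -110.40226745605469), (56.03957748413086, 55.13041687011719), 78.45906066894531) [0.0289 0.0396]
0.029234761152954973 ((531.1918334960938, -110.40226745605469), (56.03957748413086, 55.13041687011719), 78.45906066894531)
pointer 58 [ 0.4782 -0.0987  0.0092]
plate yaw -0.23044959011924074 ((528.267333984375, -112.34285736083984), 45.725765228271484)
go shift [-0.081  -0.4184 -0.0024] turn [-0.0004  0.0015 -0.1927] az now -1.764 pos [ 0.5423 -0.1119  0.1274] j7 -1.35 t 11.3
```

The lower cast sits at (0.531,-0.110), yaw -0.20, base top 29 mm: home on the plate. Next, the upper cast.

To row units: -0.4184 m / 0.5 = -0.8368, -0.081 m / 0.5 = -0.162, -0.193 rad / 1.5708 = -0.1229.

Emit:
move_arm(plan=[{"delta_pos": [-0.02, -0.1, -0.01], "turn": [0, 0, -0.0191], "fingers": 0}, {"delta_pos": [-0.04, -0.21, -0.01], "turn": [0, 0, -0.0382], "fingers": 0}, {"delta_pos": [-0.06, -0.32, -0.01], "turn": [0, 0, -0.0573], "fingers": 0}, {"delta_pos": [-0.084, -0.43, -0.01], "turn": [0, 0, -0.0764], "fingers": 0}, {"delta_pos": [-0.104, -0.54, -0.01], "turn": [0, 0, -0.0955], "fingers": 0}, {"delta_pos": [-0.126, -0.65, -0.01], "turn": [0, 0, -0.1146], "fingers": 0}, {"delta_pos": [-0.148, -0.76, -0.01], "turn": [0, 0, -0.1229], "fingers": 0}, {"delta_pos": [-0.162, -0.8368, -0.006], "turn": [0, 0, -0.1229], "fingers": 0}, {"delta_pos": [-0.162, -0.8368, -0.006], "turn": [0, 0, -0.1229], "fingers": 0}, {"delta_pos": [-0.162, -0.8368, -0.006], "turn": [0, 0, -0.1229], "fingers": 0}, {"delta_pos": [-0.162, -0.8368, -0.006], "turn": [0, 0, -0.1229], "fingers": 0}])

```text
clock: 12.72
position: [0.5437, 0.3122, 0.1308]
ee_rot: [1.0, -0.001, -0.001, 0.0]
ft_force: [0.2, 0.1, 0.4]
grip_width: 0.999
grasp_force: 0.0
```

Run:
```python
from h import *
np.set_printoptions(precision=4,suppress=True)
c=snap('wrist','w5');P=cloud(c)
d=np.hypot(P[...,0]-.531,P[...,1]-.314)
q=P[(P[...,2]>.022)&(P[...,2]<.05)&(d<.05)];r=cv2.minAreaRect((q[:,:2]*1000).astype(np.float32));print('upper',len(q),r,np.percentile(q[:,2],[5,50,95]))
h=cv2.cvtColor(c['color'],cv2.COLOR_RGB2HSV).astype(int)
m=(P[...,2]>.022)&(d<.05);print('hsv',np.median(h[m],0))
yaw=np.deg2rad(r[2]-90 if r[2]>45 else r[2]);X=np.array([np.cos(yaw),np.sin(yaw)])
g=np.array(r[0])/1000+.012*X;print(yaw,g);go([g[0],g[1],.016],yaw+np.pi/2)
```

```text
upper 4013 ((528.0287475585938, 315.62445068359375), (56.052268981933594, 56.03276443481445), 86.11392974853516) [0.027  0.0283 0.0294]
hsv [104.  53.  28.]
-0.06782472085186551 [0.54   0.3148]
go shift [-0.0036 -0.0024  0.115 ] turn [0.0003 0.0011 0.0655] az now -1.573 pos [0.5438 0.3124 0.131 ] j7 -1.89 t 12.8
```

View pics/w5.png

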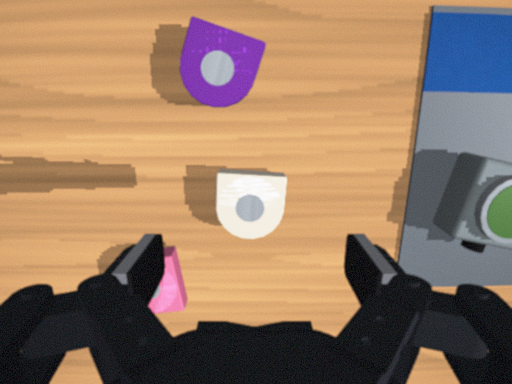

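The cream cast is at (250,205), heel up in the picture, and the fingers clear the pink cast at (165,285). Top height 28 mm, yaw -0.068.

To row units: 0.112 m / 0.5 = 0.224, 0.095 m / 0.5 = 0.19, 0.065 rad / 1.5708 = 0.0414.

Emit:
move_arm(plan=[{"delta_pos": [-0.0072, -0.0048, 0.1], "turn": [0, 0, 0.0414], "fingers": 0}, {"delta_pos": [-0.0072, -0.0048, 0.19], "turn": [0, 0, 0.0414], "fingers": 0}, {"delta_pos": [-0.0072, -0.0048, 0.224], "turn": [0, 0, 0.0414], "fingers": 0}, {"delta_pos": [-0.0072, -0.0048, 0.224], "turn": [0, 0, 0.0414], "fingers": 0}, {"delta_pos": [-0.0072, -0.0048, 0.224], "turn": [0, 0, 0.0414], "fingers": 1}, {"delta_pos": [-0.0072, -0.0048, 0.224], "turn": [0, 0, 0.0414], "fingers": 1}, {"delta_pos": [-0.0072, -0.0048, 0.224], "turn": [0, 0, 0.0414], "fingers": 1}, {"delta_pos": [-0.0072, -0.0048, 0.224], "turn": [0, 0, 0.0414], "fingers": 1}, {"delta_pos": [-0.0072, -0.0048, 0.224], "turn": [0, 0, 0.0414], "fingers": 1}], force=40)

```text
clock: 13.9
position: [0.5409, 0.3168, 0.0211]
ee_rot: [0.999, -0.033, 0.001, -0.001]
ft_force: [-0.3, -1.3, 6.2]
grip_width: 0.649
grasp_force: 41.8
```

Run:
```python
from h import *
np.set_printoptions(precision=4,suppress=True)
o=get_obs();print(o['grip_width'],o['grasp_force'],o['ft_force'],o['joint_pos'])
yaw=-.068;X=np.array([np.cos(yaw),np.sin(yaw)])
a=(o['position'][:2]-np.array([.528,.3156]))@X;print('along',a)
py=-.2;t=np.array([.5312,-.1104])+a*np.array([np.cos(py),np.sin(py)]);print(t)
go([t[0],t[1],.15],py+np.pi/2)
```

```text
0.6487868176969083 41.793620091921184 [-0.2768 -1.2798  6.1745] [-1.1213  0.6403  0.6895  1.6972 -0.4777  0.9765 -1.8919]
along 0.012810738452124291
[ 0.5438 -0.1129]
go shift [ 0.031   0.4284 -0.1297] turn [-0.0021 -0.0011  0.1348] az now -1.636 pos [0.5409 0.3168 0.0211] j7 -1.89 t 13.9
```

To row units: 0.4284 m / 0.5 = 0.8568, 0.405 m / 0.5 = 0.81, 0.135 rad / 1.5708 = 0.0859.

Emit:
move_arm(plan=[{"delta_pos": [0, 0, -0.11], "turn": [0, 0, 0], "fingers": 1}, {"delta_pos": [0.006, 0.06, -0.21], "turn": [0, 0, 0.0064], "fingers": 1}, {"delta_pos": [0.012, 0.16, -0.26], "turn": [0, 0, 0.0191], "fingers": 1}, {"delta_pos": [0.02, 0.27, -0.26], "turn": [0, 0, 0.0318], "fingers": 1}, {"delta_pos": [0.028, 0.38, -0.26], "turn": [0, 0, 0.0446], "fingers": 1}, {"delta_pos": [0.036, 0.49, -0.26], "turn": [0, 0, 0.0573], "fingers": 1}, {"delta_pos": [0.044, 0.6, -0.26], "turn": [0, 0, 0.07], "fingers": 1}, {"delta_pos": [0.052, 0.71, -0.26], "turn": [0, 0, 0.0828], "fingers": 1}, {"delta_pos": [0.06, 0.81, -0.26], "turn": [0, 0, 0.0859], "fingers": 1}, {"delta_pos": [0.062, 0.8568, -0.26], "turn": [-0.0013, -0.0006, 0.0859], "fingers": 1}, {"delta_pos": [0.062, 0.8568, -0.26], "turn": [-0.0013, -0.0006, 0.0859], "fingers": 1}, {"delta_pos": [0.062, 0.8568, -0.26], "turn": [-0.0013, -0.0006, 0.0859], "fingers": 1}])

```text
clock: 15.4
position: [0.5432, -0.1121, 0.1494]
ee_rot: [0.995, -0.099, -0.001, 0.0]
ft_force: [-0.1, 0.0, -0.7]
grip_width: 0.644
grasp_force: 43.8
```

Emit:
move_arm(plan=[{"delta_pos": [0, 0, 0], "turn": [0, 0, 0], "fingers": 1}, {"delta_pos": [0, 0, 0], "turn": [0, 0, 0], "fingers": 1}, {"delta_pos": [0, 0, 0], "turn": [0, 0, 0], "fingers": 1}])

```text
clock: 15.78
position: [0.543, -0.1127, 0.1492]
ee_rot: [0.995, -0.1, -0.001, 0.001]
ft_force: [0.9, 0.4, -0.2]
grip_width: 0.644
grasp_force: 43.8
```

Run:
```python
from h import *
np.set_printoptions(precision=4,suppress=True)
go([.5438,-.1129,.0605],-.2+np.pi/2)
c=snap('wrist');P=cloud(c)
q=P[(P[...,2]>.147)&(P[...,2]<.163)&(np.hypot(P[...,0]-.531,P[...,1]+.11)<.045)]
r=cv2.minAreaRect((q[:,:2]*1000).astype(np.float32));print(len(q),r,np.percentile(q[:,2],[5,50,95]))
```

```text
go shift [ 0.0009 -0.0001  0.0887] turn [0.002  0.0017 0.0006] az now -1.770 pos [ 0.543  -0.1127  0.1492] j7 -1.37 t 15.8
12524 ((531.79296875, -110.31478118896484), (81.50525665283203, 53.94374465942383), 78.99595642089844) [0.1522 0.1562 0.1576]
```

To row units: 0.088 m / 0.5 = 0.176, 0.085 m / 0.5 = 0.17, 0.001 rad / 1.5708 = 0.0006.

Emit:
move_arm(plan=[{"delta_pos": [0.001, 0, 0.1], "turn": [0.0006, 0.0006, 0], "fingers": 1}, {"delta_pos": [0.001, 0, 0.152], "turn": [0.0006, 0.0006, 0], "fingers": 1}, {"delta_pos": [0.001, 0, 0.17], "turn": [0.0006, 0.0006, 0], "fingers": 1}, {"delta_pos": [0.001, 0, 0.176], "turn": [0.0006, 0.0006, 0], "fingers": 1}, {"delta_pos": [0.001, 0, 0.176], "turn": [0.0006, 0.0006, 0], "fingers": 1}, {"delta_pos": [0.001, 0, 0.176], "turn": [0.0006, 0.0006, 0], "fingers": 1}])

```text
clock: 16.58
position: [0.5438, -0.1135, 0.062]
ee_rot: [0.995, -0.1, 0.0, 0.0]
ft_force: [0.3, 0.0, -1.4]
grip_width: 0.645
grasp_force: 43.8
```

Run:
```python
from h import *
go([.5438,-.1129,.0605],-.2+np.pi/2);print(get_obs()['ft_force'])
s=snap('side');t=snap('top')
a=cv2.resize(s['color'][180:270,190:310,::-1],(780,580),interpolation=cv2.INTER_CUBIC);cv2.imwrite('pics/s2.png',a)
```

```text
go shift [-0.0002 -0.0006  0.0015] turn [ 0.0007 -0.0007 -0.0001] az now -1.771 pos [ 0.5438 -0.1135  0.062 ] j7 -1.29 t 16.6
[ 0.30884325  0.03578944 -1.43672468]
```

View pics/s2.png

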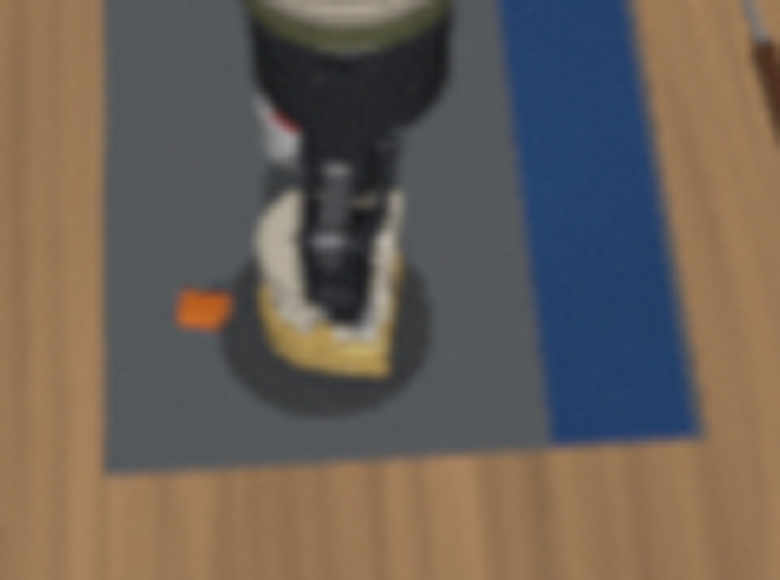

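The side view shows the upper cast over the lower at (330,270), aligned and about to meet it. Lower the last 2 mm, then release.

To row units: -0.09 m / 0.5 = -0.18, -0.085 m / 0.5 = -0.17.

Emit:
move_arm(plan=[{"delta_pos": [0, 0, 0.002], "turn": [0, 0, 0], "fingers": 1}, {"delta_pos": [0, 0, 0.004], "turn": [0, 0, 0], "fingers": 1}, {"delta_pos": [0, 0, 0.004], "turn": [0, 0, 0], "fingers": 1}, {"delta_pos": [0, 0, 0.004], "turn": [0, 0, 0], "fingers": 0.25}, {"delta_pos": [0, 0, 0.004], "turn": [0, 0, 0], "fingers": 0.15}, {"delta_pos": [0, 0, 0.004], "turn": [0, 0, 0], "fingers": 0.1}, {"delta_pos": [0, 0, 0.004], "turn": [0, 0, 0], "fingers": 0.1}, {"delta_pos": [0, 0, -0.06], "turn": [0, 0, 0], "fingers": 0.1}, {"delta_pos": [0, 0, -0.17], "turn": [0, 0, 0], "fingers": 0}, {"delta_pos": [0, 0, -0.18], "turn": [0, 0, 0], "fingers": 0}, {"delta_pos": [0, 0, -0.18], "turn": [0, 0, 0], "fingers": 0}])

```text
clock: 18.05
position: [0.5434, -0.1131, 0.151]
ee_rot: [0.995, -0.1, -0.0, 0.0]
ft_force: [0.0, -0.3, -0.7]
grip_width: 1.0
grasp_force: 0.0
```

Run:
```python
from h import *
np.set_printoptions(precision=4,suppress=True)
c=snap('wrist','w6');P=cloud(c)
q=P[(P[...,2]>.055)&(P[...,2]<.08)&(np.hypot(P[...,0]-.531,P[...,1]+.11)<.05)]
r=cv2.minAreaRect((q[:,:2]*1000).astype(np.float32));print(len(q),r,np.percentile(q[:,2],[5,50,95]))
go([.5900,-.3435,.17],np.deg2rad(37))
go([.5900,-.3435,.17],np.deg2rad(90))
```

```text
4821 ((530.9882202148438, -111.52682495117188), (55.89473342895508, 55.978816986083984), 79.44793701171875) [0.0653 0.0673 0.0684]
go shift [ 0.0919  0.2166 -0.0197] turn [0.0015 0.0013 0.7251] az now -1.771 pos [ 0.5429 -0.113   0.1503] j7 -1.37 t 18.1
go shift [ 0.0919  0.2166 -0.0197] turn [ 0.0008  0.0018 -0.1999] az now -1.771 pos [ 0.5429 -0.113   0.1503] j7 -1.37 t 18.1
```

View pics/w6.png

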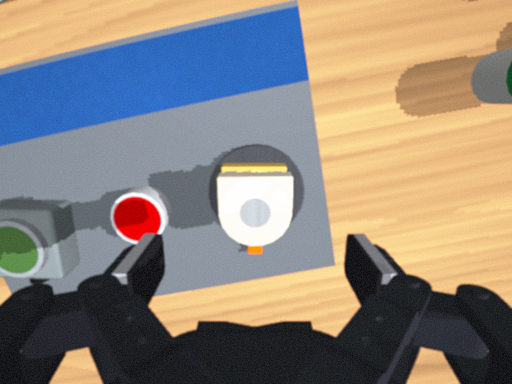

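The stack is home: upper top at 67 mm, centre (0.531,-0.1115), yaw -0.18, fronts towards the pointer (255,250). Next, the jar.

To row units: 0.2166 m / 0.5 = 0.4332, 0.13 m / 0.5 = 0.26, 0.725 rad / 1.5708 = 0.4615.

Emit:
move_arm(plan=[{"delta_pos": [0.036, 0.086, 0], "turn": [0, 0, 0.0891], "fingers": 0}, {"delta_pos": [0.072, 0.172, 0], "turn": [0, 0, 0.1783], "fingers": 0}, {"delta_pos": [0.108, 0.26, 0], "turn": [0, 0, 0.2674], "fingers": 0}, {"delta_pos": [0.144, 0.346, 0], "turn": [0, 0, 0.3565], "fingers": 0}, {"delta_pos": [0.184, 0.4332, 0], "turn": [0, 0, 0.4456], "fingers": 0}, {"delta_pos": [0.184, 0.4332, 0], "turn": [0, 0, 0.4615], "fingers": 0}, {"delta_pos": [0.184, 0.4332, 0], "turn": [0, 0, 0.4615], "fingers": 0}, {"delta_pos": [0.184, 0.4332, 0], "turn": [0, 0, 0.4615], "fingers": 0}, {"delta_pos": [0.184, 0.4332, 0], "turn": [0, 0, 0.4615], "fingers": 0}])

```text
clock: 19.23
position: [0.5908, -0.3427, 0.1513]
ee_rot: [0.895, -0.445, -0.0, 0.0]
ft_force: [-0.1, 0.4, 0.8]
grip_width: 0.996
grasp_force: 0.0
```

Run:
```python
from h import *
np.set_printoptions(precision=4,suppress=True)
c=snap('wrist','w7');P=cloud(c);h=cv2.cvtColor(c['color'],cv2.COLOR_RGB2HSV).astype(int)
m=(h[...,0]>45)&(h[...,0]<90)&(h[...,1]>110)&(P[...,2]>.054)&(P[...,2]<.065)
n,l,st,ce=cv2.connectedComponentsWithStats(m.astype(np.uint8))
for i in range(1,n):
    if st[i,4]>300: q=P[l==i];print(ce[i],cv2.minEnclosingCircle((q[:,:2]*1000).astype(np.float32)),np.median(q,0))
go([.5900,-.3435,.046],np.deg2rad(37))
```

```text
[198.0594  63.3139] ((678.1969604492188, -393.8418884277344), 23.70533561706543) [ 0.6785 -0.3944  0.0581]
[309.7199  71.4098] ((612.4446411132812, -436.5758972167969), 23.861595153808594) [ 0.6131 -0.437   0.0582]
[255.9498 191.2991] ((589.601318359375, -343.9406433105469), 23.78135108947754) [ 0.5903 -0.3447  0.0582]
go shift [0.     0.0009 0.1054] turn [0.0006 0.     0.0016] az now -2.494 pos [ 0.5908 -0.3429  0.1514] j7 -1.63 t 19.3
```

View pics/w7.png

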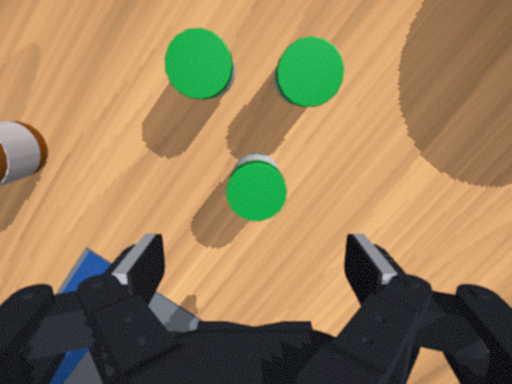

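The three jars show at (256,191), (198,63) and (310,71). The nearest to the base (0.683 m) sits between the fingers, and the others are clear.

To row units: 0.106 m / 0.5 = 0.212, 0.001 m / 0.5 = 0.002.

Emit:
move_arm(plan=[{"delta_pos": [0.0012, 0.002, 0.1], "turn": [0, 0, 0], "fingers": 0}, {"delta_pos": [0.0012, 0.002, 0.18], "turn": [0, 0, 0], "fingers": 0}, {"delta_pos": [0.0012, 0.002, 0.212], "turn": [0, 0, 0], "fingers": 0}, {"delta_pos": [0.0012, 0.002, 0.212], "turn": [0, 0, 0], "fingers": 0}, {"delta_pos": [0.0012, 0.002, 0.212], "turn": [0, 0, 0], "fingers": 1}, {"delta_pos": [0.0012, 0.002, 0.212], "turn": [0, 0, 0], "fingers": 1}, {"delta_pos": [0.0012, 0.002, 0.212], "turn": [0, 0, 0], "fingers": 1}, {"delta_pos": [0.0012, 0.002, 0.212], "turn": [0, 0, 0], "fingers": 1}, {"delta_pos": [0.0012, 0.002, 0.212], "turn": [0, 0, 0], "fingers": 1}, {"delta_pos": [0.0012, 0.002, 0.212], "turn": [0, 0, 0], "fingers": 1}], force=35)

```text
clock: 20.52
position: [0.5906, -0.3456, 0.0469]
ee_rot: [0.895, -0.446, 0.001, 0.001]
ft_force: [-0.2, 0.8, 5.8]
grip_width: 0.553
grasp_force: 35.2
```

Run:
```python
from h import *
print(get_obs()['ft_force'])
go([.651,-.001,.18],np.deg2rad(50))
```

```text
[-0.19724151  0.80363875  5.76643283]
go shift [-0.2386 -0.2556 -0.1336] turn [ 0.0004 -0.002  -0.2269] az now -2.496 pos [ 0.5906 -0.3456  0.0469] j7 -1.58 t 20.5
```

To row units: -0.2556 m / 0.5 = -0.5112, -0.2386 m / 0.5 = -0.4772.

Emit:
move_arm(plan=[{"delta_pos": [0, 0, -0.11], "turn": [0, 0, 0], "fingers": 1}, {"delta_pos": [0, 0, -0.22], "turn": [0, 0, 0], "fingers": 1}, {"delta_pos": [-0.06, -0.064, -0.266], "turn": [0, 0, 0], "fingers": 1}, {"delta_pos": [-0.13, -0.14, -0.266], "turn": [0, 0, 0], "fingers": 1}, {"delta_pos": [-0.2, -0.214, -0.266], "turn": [0, 0, 0], "fingers": 1}, {"delta_pos": [-0.27, -0.29, -0.266], "turn": [0, 0, 0], "fingers": 1}, {"delta_pos": [-0.34, -0.364, -0.266], "turn": [0, 0, 0], "fingers": 1}, {"delta_pos": [-0.41, -0.44, -0.266], "turn": [0, 0, 0], "fingers": 1}, {"delta_pos": [-0.47, -0.5, -0.266], "turn": [0, 0, 0], "fingers": 1}, {"delta_pos": [-0.4772, -0.5112, -0.266], "turn": [0, 0, 0], "fingers": 1}, {"delta_pos": [-0.4772, -0.5112, -0.266], "turn": [0, 0, 0], "fingers": 1}, {"delta_pos": [-0.4772, -0.5112, -0.266], "turn": [0, 0, 0], "fingers": 1}])

```text
clock: 22.02
position: [0.6503, -0.0026, 0.1783]
ee_rot: [0.894, -0.447, 0.0, 0.001]
ft_force: [-0.8, -0.6, -1.3]
grip_width: 0.545
grasp_force: 37.0
```

To row units: 0.08 m / 0.5 = 0.16, 0.04 m / 0.5 = 0.08.

Emit:
move_arm(plan=[{"delta_pos": [0, 0, 0.08], "turn": [0, 0, 0], "fingers": 1}, {"delta_pos": [0, 0, 0.16], "turn": [0, 0, 0], "fingers": 1}, {"delta_pos": [0, 0, 0.16], "turn": [0, 0, 0], "fingers": 1}, {"delta_pos": [0, 0, 0.16], "turn": [0, 0, 0], "fingers": 1}])

```text
clock: 22.52
position: [0.6512, -0.0019, 0.0997]
ee_rot: [0.895, -0.447, 0.001, 0.0]
ft_force: [-0.4, 0.3, -1.4]
grip_width: 0.548
grasp_force: 36.8
```

Run:
```python
from h import *
np.set_printoptions(precision=4,suppress=True)
go([.651,-.001,.051],np.deg2rad(37))
c=snap('wrist','w8');P=cloud(c);h=cv2.cvtColor(c['color'],cv2.COLOR_RGB2HSV).astype(int)
m=(h[...,0]>45)&(h[...,0]<90)&(h[...,1]>110)&(P[...,2]>.09)
n,l,st,ce=cv2.connectedComponentsWithStats(m.astype(np.uint8));i=1+st[1:,4].argmax();q=P[l==i];print(ce[i],cv2.minEnclosingCircle((q[:,:2]*1000).astype(np.float32)),np.median(q,0))
```

```text
go shift [-0.0009 -0.0004  0.0487] turn [ 0.0002 -0.0016 -0.0016] az now -2.497 pos [ 0.6512 -0.0019  0.0997] j7 -2.12 t 22.5
[254.2518 257.3253] ((664.5862426757812, -17.93135643005371), 46.55651092529297) [ 0.652  -0.0034  0.1109]
```

View pics/w8.png

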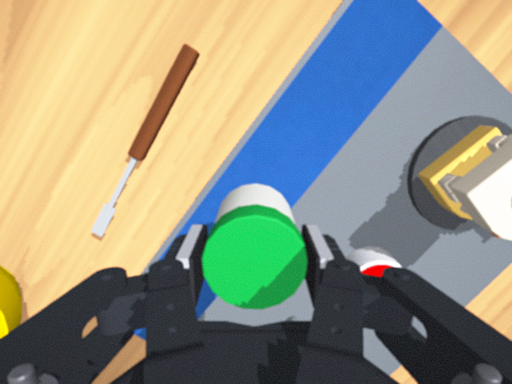

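The jar is upright in the jaws at (254,257) over the blue band. The tin (375,265) is below the fingers' level, and the knife and bowl are clear. Lower, release, retreat.

To row units: -0.15 m / 0.5 = -0.3, 0.0495 m / 0.5 = 0.099.

Emit:
move_arm(plan=[{"delta_pos": [-0.001, 0, 0.06], "turn": [0, 0, 0], "fingers": 1}, {"delta_pos": [-0.001, 0, 0.09], "turn": [0, 0, 0], "fingers": 1}, {"delta_pos": [-0.001, 0, 0.099], "turn": [0, 0, 0], "fingers": 1}, {"delta_pos": [-0.001, 0, 0.099], "turn": [0, 0, 0], "fingers": 1}, {"delta_pos": [-0.001, 0, 0.099], "turn": [0, 0, 0], "fingers": 1}, {"delta_pos": [-0.001, 0, 0.099], "turn": [0, 0, 0], "fingers": 0.3}, {"delta_pos": [-0.001, 0, 0.099], "turn": [0, 0, 0], "fingers": 0.15}, {"delta_pos": [-0.001, 0, 0.099], "turn": [0, 0, 0], "fingers": 0.15}, {"delta_pos": [-0.001, 0, 0.02], "turn": [0, 0, 0], "fingers": 0.15}, {"delta_pos": [-0.001, 0, -0.1], "turn": [0, 0, 0], "fingers": 0}, {"delta_pos": [-0.001, 0, -0.2], "turn": [0, 0, 0], "fingers": 0}, {"delta_pos": [-0.001, 0, -0.3], "turn": [0, 0, 0], "fingers": 0}])

```text
clock: 24.08
position: [0.6502, -0.0002, 0.2497]
ee_rot: [0.895, -0.446, -0.0, 0.001]
ft_force: [0.2, -0.0, 0.3]
grip_width: 1.001
grasp_force: 0.0
```

To row units: -0.2 m / 0.5 = -0.4, -0.18 m / 0.5 = -0.36.

Emit:
move_arm(plan=[{"delta_pos": [-0.04, -0.06, 0], "turn": [0, 0, 0], "fingers": 0}, {"delta_pos": [-0.1, -0.12, 0], "turn": [0, 0, 0], "fingers": 0}, {"delta_pos": [-0.18, -0.2, 0], "turn": [0, 0, 0], "fingers": 0}, {"delta_pos": [-0.24, -0.28, 0], "turn": [0, 0, 0], "fingers": 0}, {"delta_pos": [-0.3, -0.34, 0], "turn": [0, 0, 0], "fingers": 0}, {"delta_pos": [-0.36, -0.4, 0], "turn": [0, 0, 0], "fingers": 0}, {"delta_pos": [-0.36, -0.4, 0], "turn": [0, 0, 0], "fingers": 0}, {"delta_pos": [-0.36, -0.4, 0], "turn": [0, 0, 0], "fingers": 0}, {"delta_pos": [-0.36, -0.4, 0], "turn": [0, 0, 0], "fingers": 0}])

```text
clock: 25.2
position: [0.702, 0.2624, 0.2479]
ee_rot: [0.894, -0.447, -0.0, 0.001]
ft_force: [0.5, -1.1, 0.5]
grip_width: 1.002
grasp_force: 0.0
```

Run:
```python
from h import *
np.set_printoptions(precision=4,suppress=True)
for n in('side','top'):
    c=snap(n,n+'9');P=cloud(c);h=cv2.cvtColor(c['color'],cv2.COLOR_RGB2HSV).astype(int)
    for nm,m,ctr,z in(('jar',(h[...,0]>45)&(h[...,0]<90)&(h[...,1]>110),(.65,0),(.055,.068)),('tin',((h[...,0]<6)|(h[...,0]>172))&(h[...,1]>150),(.53,0),(.018,.035)),('upper',h[...,0]>=0,(.531,-.111),(.06,.075))):
        q=P[m&(np.hypot(P[...,0]-ctr[0],P[...,1]-ctr[1])<.05)&(P[...,2]>z[0])&(P[...,2]<z[1])]
        print(n,nm,len(q),q.mean(0) if len(q) else '')
I=cv2.imread('pics/side9.png')[100:290,170:390];cv2.imwrite('pics/fin.png',cv2.resize(I,(660,570)))
```

```text
side jar 186 [ 0.6483 -0.0015  0.061 ]
side tin 105 [ 0.532  -0.0019  0.0284]
side upper 347 [ 0.5327 -0.1144  0.0673]
top jar 232 [0.65   0.0019 0.0613]
top tin 168 [ 0.5317 -0.0025  0.0279]
top upper 402 [ 0.5348 -0.1102  0.0676]
```

View pics/fin.png

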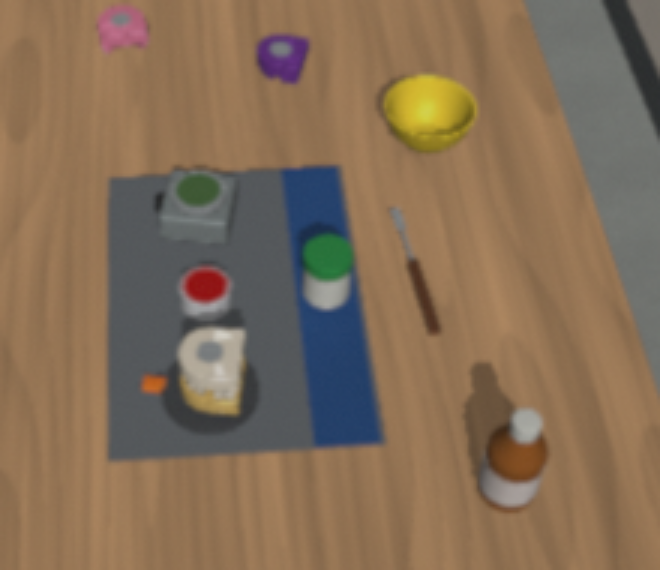

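The final view shows the stack on the plate (212,375), the tin midway (205,290), the jar on the blue band (328,270), and the bystanders undisturbed. The arm is clear.

```bash
python3 -c "
from workcell import hand_in
print(hand_in())"
```

```text
the job is handed in; nothing more can be done
None
```

I set out the dental case and handed it in at about 25 s of the 102 s allowed; hand-in returned no verdict, but my last measurements put both casts, the tin and the jar within tolerance, and the bystanders looked undisturbed.

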